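Mix the round paint flask on the press-to-run mixer

TASK

Pick up the round-bellied paint flask, stand it upright in the sprung ring of the paint mixer and gently press it straight down until the ring is fully down. Finish while still holding the flask pressed down upright, with the hand on the flask only; the ring springs back up if you let go. Keep the flask upright throughout and leave the other jar and the small bottle where they stand.

Things in the scene. Friction and masses are not known exactly. Their poses are not given: they have to be found in the camera images.
- flask_mid (a point): Round-bellied amber glass flask with a white cap, standing on the cutting mat, 100 mm tall, 105 to 210 g; this point is on its axis half-way up, 50 mm above its underside; z is its axis, up. From below: foot disc 40 mm diameter and 10 mm high; ball-shaped belly 60 mm diameter with its centre 31 mm above the underside; neck 26 mm diameter; cylindrical cap 38 mm diameter from 78 to 100 mm above the underside, firmly fixed, strong enough to grip and push by.
- mixer: Paint mixer, a white box 120 x 120 mm and 70 mm high with a grey top, fixed to the bench, standing at varying places on the left or right of the mat; the origin is at the centre of its underside, z up. In the middle of its top a black rubber ring stands on a steel coil spring.
- cradle_center (a point): Centre of the mixer's ring, in the plane of the ring's round bar; moves down with the ring. The bar is 8 mm thick, the ring 48 mm inside and 64 mm outside diameter; its plane is 102 mm above the mixer's underside when up. The flask's foot drops through the ring and its belly settles on it, the flask's half-way point then being 38 mm above this point. The ring moves only straight down and up.
- cradle (a joint): How far the ring is pressed down: 0 when up, 0.012 (m) at the stop. Sprung: about 5 N to start it moving, about 12 N at the stop, its own weight and the flask's helping by 2 to 3 N; the flask's weight alone does not move it.
- jar_mid (a point): Squat amber jar with white lid, 62 mm diameter, 50 mm tall, on the mat; this point is on its axis half-way up. Not part of the job; must stay put.
- dropper_mid (a point): Small slim amber bottle with white cap, 33 mm diameter, 72 mm tall, on the mat; this point is on its axis half-way up. Not part of the job; must stay put.
- turntable: Black modelling turntable, 170 mm diameter, with a half-built model vehicle on it, 105 mm high in all, fixed to the bench on the side opposite the mixer; origin at the centre of its underside. Not part of the job.
There are look-alikes about, which are no part of the job. What is shaped like the part that bears flask_mid but black or purple is not meant. There is more than one size of the mixer; the one meant has the size given above.

How it is judged:
By the outcome, as a careful person would: the job done as asked, in the order asked, and still so for the second after the job is handed in, while the arm keeps its last pose, push and grip.
It also fails if it takes over 38 s, if anything falls off the work surface, if the arm or the gripper's body presses on something with over 40 N, if the wrist force passes 120 N, or if a joint passes its speed limit or range.

ROBOT

A 6-joint arm with a two-finger parallel gripper is mounted at the origin on the work surface. World frame = base frame: x ahead of the robot, y to its left, z up, the work surface at z = 0. Lengths are in m, angles in degrees, forces in N, time in s.
With the tool pointing down it reaches from about 0.3 to 0.75 m from the base axis. Payload 8.5 kg.
Tool frame: the origin (TCP) lies midway between the tips of the shut fingers; the grasp point (between the pads) lies 19 mm behind it (env.hold_point_z is the distance from the TCP to the grasp point, in m); z points along the fingers, y is the line along which they close (so a half turn about z gives the same grasp; the last joint's range is limited). The gripper opens to 85 mm and grips with 20 to 120 N. Pads are 22 mm wide; open, the fingers measure 114 mm over their backs; the gripper's body (76 mm by 85 mm) begins 54 mm behind the grasp point. The pads swing forward as they close: fully open they stand 13 mm farther back than shut.
Start: joints at [60.774, 21.807, 74.336, -0, 83.858, -12.336], TCP at [0.16, 0.526, 0.231] pointing down, gripper open.
Joint ranges: [-178.18, 178.18], [-50.72, 133.34], [12.68, 142.11], [-81.47, 261.47], [9.98, 163.14], [-165.26, 165.26]. Speed limits (degrees/s): [136.94, 136.94, 180, 180, 180, 180].

INTERFACE

Orientations are given as a 3x3 rotation matrix whose columns are the frame's x, y, z axes.
In Python, from rig import observe, get_image, camera_info, env gives the robot as it stands.
- The arm moves only by the tool drive_tool, never from a script. Its arguments are lists of equal length, an entry for each row: "offset": the shift along the tool's x, y, z in units of 40 mm (1.0 is 40 mm), a list of three; "turn": the turn, a rotation vector about the tool's x, y, z in units of 6 degrees (1.0 is 6 degrees), a list of three; "hand": the opening, from 0 (shut) to 1 (fully open). A call has exactly 10 rows; each row shifts and turns the commanded pose from where the row before left it, along the tool's axes as they then stand; what a row does not reach is not made up. A row lasts 1/8 s, in which the tool goes at most 62.5 mm and 10.7 degrees, less where a joint would pass 70% of its speed; a pose out of reach is approached as far as the arm can. A call is refused whole if a number of a shift passes 1 or a number of a turn 1, either way. A call with a gripper value outside its range is refused whole. The fingers move at their own pace and stop on an object; "newtons" is the grip in N (left out, the last holds). Time passes only in rows, so rows that do not move let the fingers close, or fill a call up. It gives the time, the measured TCP pose, the force, the opening and the grip force at its end, in the units of the state.
- observe(): the state, without advancing time (a new reading comes with each control period).
- get_image(name): name is "scene" or "top" or "wrist"; returns the picture (384x512x3 uint8, blue, green, red); there is no depth.
- camera_info(name): a dict with "fx", "fy", "cx", "cy" (pixels), "world_to_cam" (4x4, takes a point from world to camera coordinates). Camera axes: x right, y down, z forward; pixel columns grow to the right and rows downward; lengths in m; the calibration is good to about 2 mm. A picture is of the moment at which its call begins: read the wrist's pose just before it. camera_info takes no time and is no camera call; for the wrist camera it gives the pose at the moment of the call.
- env.close_job(): hands the job in; it is judged then, once.
The state is a dict: "time_s": time; "q": joint angles; "qvel": joint speeds; "joint_efforts": joint torques, N m; "position": TCP position; "tool_rot": TCP orientation; "ft_force": force on the tool from outside, world axes, zero at the start; "wrist_torque": the same for the moment, N m; "grip_width": finger opening in m; "gripper_force": force on a finger pad.
Only numpy, scipy, OpenCV 4.12 (cv2) and the standard library are available. Lean on these libraries where they do the work, as an engineer would, in place of code of your own. Each camera call takes 0.05 s, during which the arm holds its last target. There are 200 camera calls.

## Working session

There is one attempt and no reset: what is moved stays moved. The work goes in short steps, Python scripts to look and compute and a tool call to move; the robot and the scene stay as the last step left them, time stands still between calls to the robot, and variables do not carry over. Pictures are saved under pics/ and viewed, at most 10 in all, crops included, and the job is handed in when it is done.

Besides the shell and the picture viewer there is one more tool, called after "Emit:" by a JSON object that holds its "fn" and its "kwargs". drive_tool: Moves the arm, as the interface text tells. Its arguments: {"type":"object","properties":{"offset":{"type":"array"},"turn":{"type":"array"},"hand":{"type":"array"},"newtons":{"type":"number"}},"required":["offset","turn","hand"]}

```bash
mkdir -p pics; cat > h.py <<'E'
import numpy as np, cv2
from rig import observe, get_image, camera_info, env
def ray(ci,u,v):
    W=np.array(ci["world_to_cam"]);R=W[:3,:3];c=-R.T@W[:3,3]
    d=R.T@np.array([(u-ci["cx"])/ci["fx"],(v-ci["cy"])/ci["fy"],1]);return c,d
def onz(ci,u,v,z):
    c,d=ray(ci,u,v);return c+d*(z-c[2])/d[2]
def proj(ci,p):
    W=np.array(ci["world_to_cam"]);q=W[:3,:3]@np.array(p)+W[:3,3]
    return np.array([ci["fx"]*q[0]/q[2]+ci["cx"],ci["fy"]*q[1]/q[2]+ci["cy"]])
E
python3 - <<'E'
from h import *
s=observe();print(s["time_s"],s["position"],np.round(s["tool_rot"],3),s["ft_force"],env.hold_point_z)
for n in("top","scene"):
    i=get_image(n);cv2.imwrite(f"pics/{n}0.png",i)
    ci=camera_info(n);print(n,ray(ci,256,192),ci["fx"])
E
```

```text
0.0 [0.15964386 0.52601518 0.23072727] [[-0.957  0.291 -0.001]
 [ 0.291  0.957 -0.001]
 [ 0.    -0.001 -1.   ]] [-0.69251661  0.63009482 -0.90799689] 0.0187
top (array([0.14709411, 0.03001865, 1.50351512]), array([ 0.19814003,  0.00519485, -0.98018534])) 396.54956751885027
scene (array([1.33351956, 0.69273424, 0.79189233]), array([-0.69021171, -0.50709567, -0.51620312])) 390.9772066505792
```

View pics/top0.png

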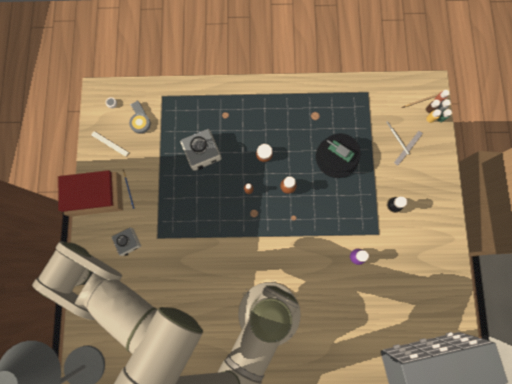

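View pics/scene0.png

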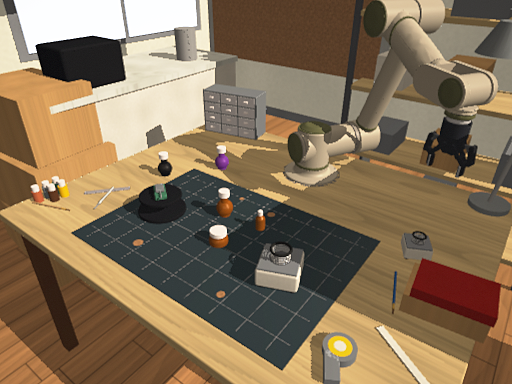

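Top view: mixer around (200,148) px with its ring near (199,144), flask cap (289,184), jar (264,152), dropper (248,188) and small look-alike mixer (125,240). The scene view agrees: flask (224,203), ring (281,252).

```bash
python3 - <<'E'
from h import *
t=cv2.imread("pics/top0.png");s=cv2.imread("pics/scene0.png");ct=camera_info("top");cs=camera_info("scene")
hsv=cv2.cvtColor(t,cv2.COLOR_BGR2HSV)
m=((hsv[...,2]>165)&(hsv[...,1]<70)).astype(np.uint8)
n,_,st,ce=cv2.connectedComponentsWithStats(m)
for a,c in zip(st[1:],ce[1:]):
    if a[4]>8 and 160<c[0]<380 and 90<c[1]<240: print("white",a,c.round(1),onz(ct,*c,0.1).round(4))
for nm,c,z in(("jar",(264,152),.05),("drop",(248,187),.072),("ring",(199,144),.102)): print(nm,onz(ct,*c,z).round(4))
# two-view rays for ring guess
for z in(.09,.1,.11): print(z,"scene cap",onz(cs,224,193,z).round(3),"ring",onz(cs,281,249,z).round(3))
a=cv2.resize(t[115:215,170:330],None,fx=5,fy=5,interpolation=cv2.INTER_CUBIC)[:, :800]
b=cv2.resize(s[180:300,190:320],None,fx=5,fy=5,interpolation=cv2.INTER_CUBIC)
cv2.imwrite("pics/a.png",a);cv2.imwrite("pics/b.png",b)
E
```

```text
white [181 142   4   8  14] [182.6 145.2] [0.6127 0.3061 0.1   ]
white [257 144  15  15 173] [264.1 150.8] [0.585 0.005 0.1  ]
white [284 177  11  11  98] [289.  181.7] [ 0.4668 -0.0829  0.1   ]
white [246 184   5   5  21] [248. 186.] [0.4535 0.0661 0.1   ]
jar [0.5959 0.0045 0.05  ]
drop [0.4559 0.0668 0.072 ]
ring [0.6155 0.2452 0.102 ]
0.09 scene cap [ 0.468 -0.081  0.09 ] ring [0.601 0.243 0.09 ]
0.1 scene cap [ 0.48 -0.07  0.1 ] ring [0.611 0.25  0.1  ]
0.11 scene cap [ 0.492 -0.059  0.11 ] ring [0.622 0.256 0.11 ]
```

View pics/a.png

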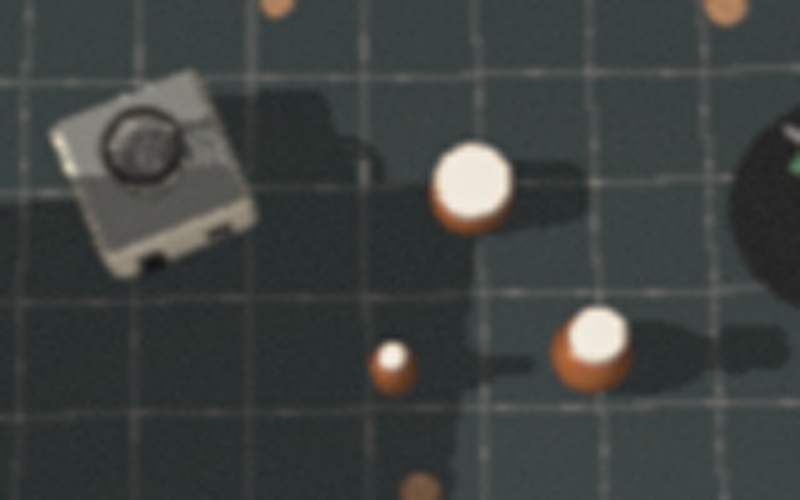

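View pics/b.png

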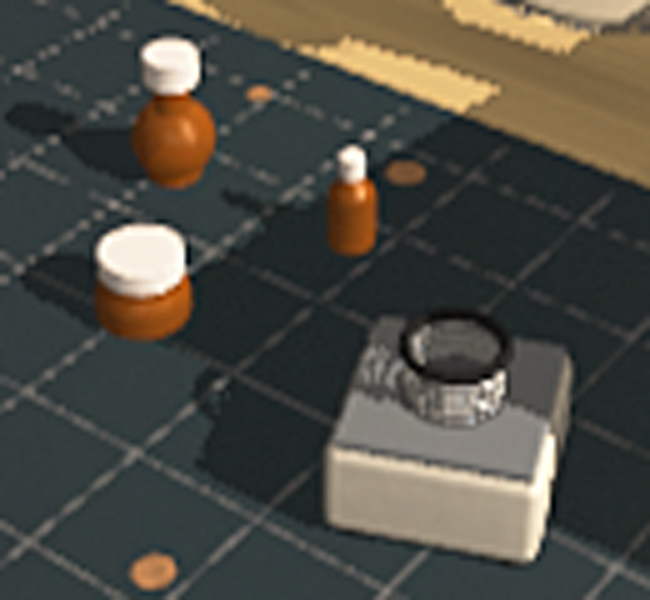

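Cap top centre is about (0.466, -0.084) and ring centre (0.615, 0.246) at z 0.102, both plausible. I'll move over the flask, keeping the hand's orientation.

Emit:
{"fn": "drive_tool", "kwargs": {"offset": [[-0.9,-0.95,0],[-0.9,-0.95,0],[-0.9,-0.95,0],[-0.9,-0.95,0],[-0.9,-0.95,0],[-0.9,-0.95,0],[-0.9,-0.95,0],[-0.9,-0.95,0],[-0.9,-0.95,0],[-0.9,-0.95,0]], "turn": [[0,0,0],[0,0,0],[0,0,0],[0,0,0],[0,0,0],[0,0,0],[0,0,0],[0,0,0],[0,0,0],[0,0,0]], "hand": [1,1,1,1,1,1,1,1,1,1]}}

```text
time_s: 1.35
position: [0.3942, 0.0564, 0.2313]
tool_rot: [[-0.957, 0.291, -0.0], [0.291, 0.957, 0.0], [0.0, 0.0, -1.0]]
ft_force: [0.8, 1.0, 0.0]
grip_width: 0.0854
gripper_force: 0.0
```

Emit:
{"fn": "drive_tool", "kwargs": {"offset": [[-0.7,-0.7,0.1],[-0.7,-0.7,0.1],[-0.6,-0.6,0.1],[-0.4,-0.4,0.1],[-0.2,-0.3,0.1],[-0.1,-0.1,0],[0,0,0],[0,0,0],[0,0,0],[0,0,0]], "turn": [[0,0,0],[0,0,0],[0,0,0],[0,0,0],[0,0,0],[0,0,0],[0,0,0],[0,0,0],[0,0,0],[0,0,0]], "hand": [1,1,1,1,1,1,1,1,1,1]}}

```text
time_s: 2.6
position: [0.4646, -0.0802, 0.2115]
tool_rot: [[-0.957, 0.29, 0.0], [0.29, 0.957, -0.0], [-0.0, -0.0, -1.0]]
ft_force: [-0.6, -0.2, 0.2]
grip_width: 0.0853
gripper_force: 0.0
```

```bash
python3 - <<'E'
from h import *
s=observe();print(s["time_s"],s["position"])
ci=camera_info("wrist");i=get_image("wrist");cv2.imwrite("pics/w1.png",i)
print(ray(ci,256,192),proj(ci,[.466,-.084,.1]))
hsv=cv2.cvtColor(i,cv2.COLOR_BGR2HSV)
m=((hsv[...,2]>150)&(hsv[...,1]<60)).astype(np.uint8)
for c in cv2.findContours(m,cv2.RETR_EXTERNAL,cv2.CHAIN_APPROX_NONE)[0]:
    if cv2.contourArea(c)>150:
        e=cv2.minEnclosingCircle(c);print(e,cv2.contourArea(c),onz(ci,*e[0],.1))
E
```

```text
2.6 [ 0.46459206 -0.08021463  0.21145253]
(array([ 0.3997038 , -0.06145872,  0.35410069]), array([ 0.25604002, -0.07233917, -0.96398013])) [251.52490597 191.83758085]
((351.5, 274.5), 19.557706832885742) 213.0 [ 0.56403702 -0.02155221  0.1       ]
((380.1934814453125, 269.38165283203125), 31.821779251098633) 710.0 [0.56640234 0.00365931 0.1       ]
((128.61228942871094, 269.7764892578125), 32.25394821166992) 695.5 [ 0.50273229 -0.20830163  0.1       ]
((262.125244140625, 239.22850036621094), 104.58284759521484) 7635.0 [ 0.50884273 -0.08759148  0.1       ]
((416.5, 130.5), 13.729630470275879) 433.5 [0.45581131 0.05334748 0.1       ]
((163.0, 119.5), 190.45022583007812) 16770.5 [ 0.39085636 -0.13248347  0.1       ]
```

View pics/w1.png

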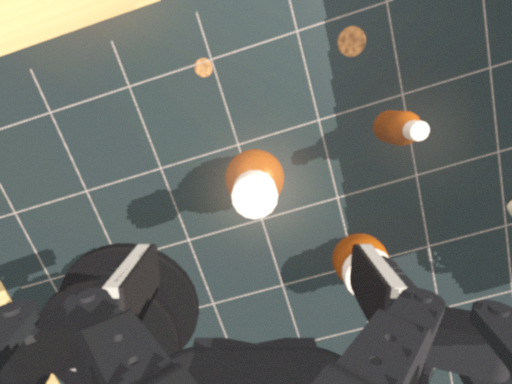

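Wrist view: cap top circle centred near (255,196) px, right between the fingers laterally; dropper cap (416,130).

```bash
python3 - <<'E'
from h import *
ci=camera_info("wrist");i=cv2.imread("pics/w1.png")
for th in(200,245,252):
    m=(i[150:230,215:300].min(2)>=th).astype(np.uint8)
    c=max(cv2.findContours(m,cv2.RETR_EXTERNAL,cv2.CHAIN_APPROX_NONE)[0],key=cv2.contourArea)
    x,y,w,h=cv2.boundingRect(c);print(th,x+215,y+150,w,h)
for p in((254.5,196),(254.5,198)): print(onz(ci,*p,.1))
a=proj(ci,onz(ci,254.5,197,.1)+[.019,0,0]);b=proj(ci,onz(ci,254.5,197,.1)-[.019,0,0]);print("dia px",np.linalg.norm(a-b))
R=np.array(observe()["tool_rot"]);print((R.T@(onz(ci,254.5,197,.1)-observe()["position"]))/.04)
E
```

```text
200 232 171 46 49
245 233 172 45 47
252 233 174 44 44
[ 0.47010969 -0.08276023  0.1       ]
[ 0.47175257 -0.08325719  0.1       ]
dia px 44.45196916348922
[-0.16993741 -0.01851935  2.78576315]
```

Emit:
{"fn": "drive_tool", "kwargs": {"offset": [[-0.15,-0.02,0.3],[0,0,0.6],[0,0,0.7],[0,0,0.7],[0,0,0.6],[0,0,0.4],[0,0,0.2],[0,0,0.1],[0,0,0],[0,0,0]], "turn": [[0,0,0],[0,0,0],[0,0,0],[0,0,0],[0,0,0],[0,0,0],[0,0,0],[0,0,0],[0,0,0],[0,0,0]], "hand": [1,1,1,1,1,1,1,1,1,1]}}

```text
time_s: 3.9
position: [0.4704, -0.0831, 0.0678]
tool_rot: [[-0.957, 0.291, 0.001], [0.291, 0.957, -0.0], [-0.001, -0.0, -1.0]]
ft_force: [0.1, -0.3, 0.4]
grip_width: 0.0854
gripper_force: 0.0
```

```bash
python3 - <<'E'
from h import *
s=observe();print(s["time_s"],s["position"],s["ft_force"])
i=get_image("wrist");j=get_image("scene")
cv2.imwrite("pics/w2.png",np.hstack([cv2.resize(i,(400,300)),cv2.resize(j[140:260,150:310],(400,300))]))
E
```

```text
3.9 [ 0.47040898 -0.08310858  0.06776179] [ 0.12230344 -0.3151683   0.4307238 ]
```

View pics/w2.png

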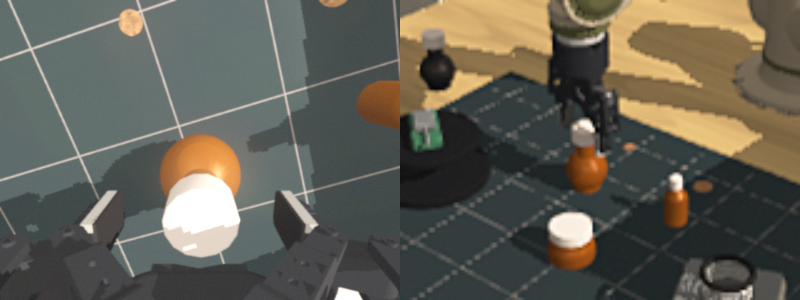

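Cap is centred between the pads laterally, and the pads are at cap height. Closing.

Emit:
{"fn": "drive_tool", "kwargs": {"offset": [[0,0,0],[0,0,0],[0,0,0],[0,0,0],[0,0,0],[0,0,0],[0,0,0],[0,0,0],[0,0,0],[0,0,0]], "turn": [[0,0,0],[0,0,0],[0,0,0],[0,0,0],[0,0,0],[0,0,0],[0,0,0],[0,0,0],[0,0,0],[0,0,0]], "hand": [0.8,0.65,0.55,0.5,0.45,0.4,0.3,0.2,0.1,0], "newtons": 60}}

```text
time_s: 5.25
position: [0.4704, -0.083, 0.0676]
tool_rot: [[-0.957, 0.291, 0.001], [0.291, 0.957, -0.0], [-0.001, 0.0, -1.0]]
ft_force: [-0.1, 1.6, 5.1]
grip_width: 0.037
gripper_force: 59.6
```

Emit:
{"fn": "drive_tool", "kwargs": {"offset": [[0,0,0],[0,0,-0.1],[0,0,-0.2],[0,0,-0.4],[0,0,-0.6],[0,0,-0.6],[0,0,-0.6],[0,0,-0.5],[0,0,-0.3],[0,0,-0.2]], "turn": [[0,0,0],[0,0,0],[0,0,0],[0,0,0],[0,0,0],[0,0,0],[0,0,0],[0,0,0],[0,0,0],[0,0,0]], "hand": [0,0,0,0,0,0,0,0,0,0]}}

```text
time_s: 6.5
position: [0.47, -0.083, 0.2077]
tool_rot: [[-0.957, 0.291, -0.0], [0.291, 0.957, 0.0], [0.0, -0.0, -1.0]]
ft_force: [-0.6, -0.4, -1.5]
grip_width: 0.0368
gripper_force: 60.0
```

```bash
python3 - <<'E'
from h import *
s=observe();print(s["time_s"],s["position"],s["ft_force"],s["grip_width"])
ci=camera_info("wrist");i=get_image("wrist");j=get_image("scene")
cv2.imwrite("pics/w3.png",np.hstack([cv2.resize(i,(400,300)),cv2.resize(j[100:260,140:353],(400,300))]))
E
```

```text
6.5 [ 0.4700367  -0.0829904   0.20769251] [-0.64951959 -0.40133967 -1.49447714] 0.03676752145033425
```

View pics/w3.png

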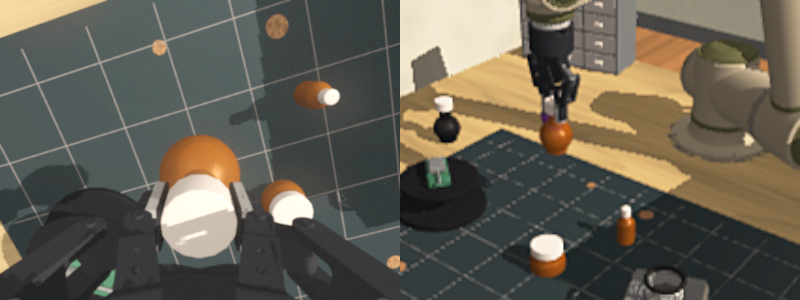

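Emit:
{"fn": "drive_tool", "kwargs": {"offset": [[0,0.3,0],[-0.1,0.6,0],[-0.1,0.9,0],[-0.1,1,0],[-0.1,1,0],[-0.1,1,0],[-0.1,1,0],[-0.1,0.9,0],[-0.1,0.7,0],[-0.1,0.5,0]], "turn": [[0,0,0],[0,0,0],[0,0,0],[0,0,0],[0,0,0],[0,0,0],[0,0,0],[0,0,0],[0,0,0],[0,0,0]], "hand": [0,0,0,0,0,0,0,0,0,0]}}

```text
time_s: 7.85
position: [0.5962, 0.2111, 0.2061]
tool_rot: [[-0.957, 0.289, -0.002], [0.289, 0.957, -0.0], [0.002, -0.001, -1.0]]
ft_force: [-0.2, -0.6, -1.6]
grip_width: 0.0368
gripper_force: 60.2
```

Emit:
{"fn": "drive_tool", "kwargs": {"offset": [[-0.1,0.4,0],[-0.1,0.3,0],[0,0.2,0],[0,0.1,0],[0,0,0],[0,0,0],[0,0,0],[0,0,0],[0,0,0],[0,0,0]], "turn": [[0,0,0],[0,0,0],[0,0,0],[0,0,0],[0,0,0],[0,0,0],[0,0,0],[0,0,0],[0,0,0],[0,0,0]], "hand": [0,0,0,0,0,0,0,0,0,0]}}

```text
time_s: 9.1
position: [0.6157, 0.2448, 0.2073]
tool_rot: [[-0.957, 0.291, 0.0], [0.291, 0.957, -0.0], [-0.0, 0.0, -1.0]]
ft_force: [0.2, 0.1, -1.0]
grip_width: 0.0368
gripper_force: 60.2
```

```bash
python3 - <<'E'
from h import *
s=observe();print(s["time_s"],s["position"],s["ft_force"],s["grip_width"])
ci=camera_info("wrist");i=get_image("wrist");j=get_image("scene")
cv2.imwrite("pics/w4full.png",i);cv2.imwrite("pics/s4full.png",j)
cv2.imwrite("pics/w4.png",np.hstack([cv2.resize(i,(400,300)),cv2.resize(j[150:300,200:400],(400,300),interpolation=cv2.INTER_CUBIC)]))
c=np.array([.615,.246,.102])
print("wrist ring",proj(ci,c),"scene ring",proj(camera_info("scene"),c))
p=np.array(s["position"])
cs=camera_info("scene")
for h in(0,.031,.1): print("scene flask axis expected h",h,proj(cs,[p[0],p[1],p[2]-.0676+h]), "wrist",proj(ci,[p[0],p[1],p[2]-.0676+h]))
E
```

```text
9.1 [0.61570207 0.24482884 0.20732311] [ 0.21416852  0.08781638 -1.00700357] 0.03680956468340528
wrist ring [256.60199109 189.74198556] scene ring [279.16161531 248.57697609]
scene flask axis expected h 0 [279.19953113 237.65560976] wrist [255.62086521 205.39609696]
scene flask axis expected h 0.031 [279.65233057 228.40479561] wrist [255.80706381 221.3687799 ]
scene flask axis expected h 0.1 [280.71181557 206.75923243] wrist [256.54228193 284.43802908]
```

View pics/w4.png

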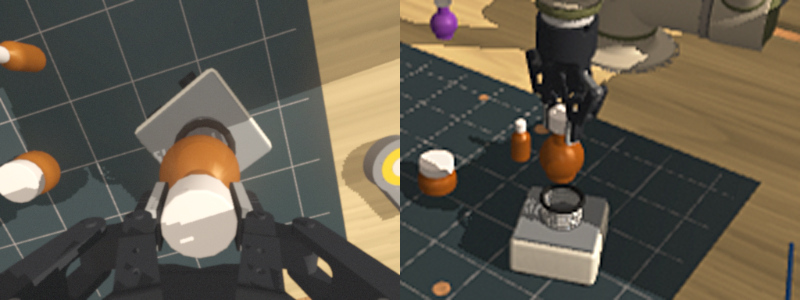

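Flask hangs upright just above the ring: belly (562,158) and ring (562,198) in the scene half; the ring's far arc shows at (205,120) in the wrist half. Measuring the two relative to each other.

```bash
python3 - <<'E'
from h import *
cs=camera_info("scene");j=cv2.imread("pics/s4full.png");s0=cv2.imread("pics/scene0.png")
hsv=cv2.cvtColor(j,cv2.COLOR_BGR2HSV)
m=((hsv[...,0]<18)&(hsv[...,1]>170)&(hsv[...,2]>50)).astype(np.uint8)
m[:, :265]=0;m[:,300:]=0;m[:205]=0;m[245:]=0
ys,xs=np.nonzero(m);print("belly bbox",xs.min(),xs.max(),ys.min(),ys.max())
for r in range(ys.min(),ys.max()+1,2):
    q=xs[ys==r]; print(r,q.min(),q.max(),end="; ")
print()
# ring outer ellipse: dark pixels
for im,n in((s0,"before"),(j,"now")):
    g=im.max(2);k=(g<60).astype(np.uint8);k[:236]=0;k[275:]=0;k[:,:262]=0;k[:,300:]=0
    c=max(cv2.findContours(k,cv2.RETR_EXTERNAL,cv2.CHAIN_APPROX_NONE)[0],key=cv2.contourArea)
    print(n,cv2.boundingRect(c),cv2.fitEllipse(c))
c=np.array([.615,.246,.102]);an=np.linspace(0,2*np.pi,60)
P=np.array([proj(cs,c+.032*np.array([np.cos(a),np.sin(a),0])) for a in an]);print("model ring bbox",P.min(0),P.max(0))
j2=cv2.imread("pics/w4full.png")
cv2.imwrite("pics/c.png",np.hstack([cv2.resize(j2[120:250,190:340],(450,390),interpolation=cv2.INTER_CUBIC),cv2.resize(j[200:265,255:305],(300,390),interpolation=cv2.INTER_CUBIC)]))
E
```

```text
belly bbox 270 291 217 241
217 276 278; 219 274 281; 221 272 282; 223 271 290; 225 270 291; 227 270 291; 229 270 291; 231 271 291; 233 271 290; 235 273 288; 237 274 287; 239 275 286; 241 279 283; 
before (262, 236, 38, 21) ((280.70654296875, 244.3903045654297), (21.529184341430664, 37.84099197387695), 89.61888122558594)
now (262, 236, 38, 21) ((280.5013122558594, 244.37240600585938), (22.260906219482422, 37.090667724609375), 88.98995208740234)
model ring bbox [267.55806735 241.34056562] [290.79342601 256.19708369]
```

View pics/c.png

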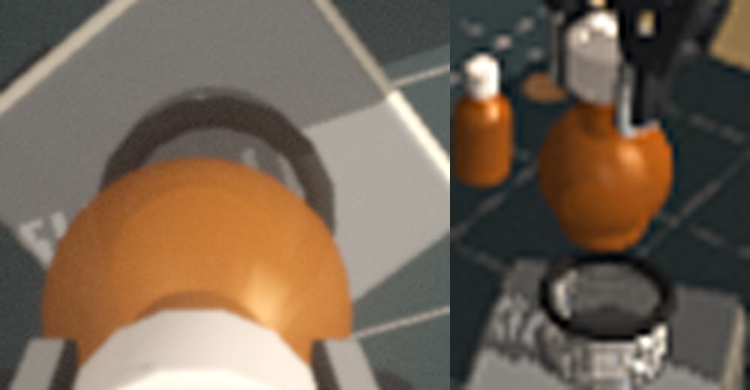

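```bash
python3 - <<'E'
from h import *
from scipy.optimize import least_squares
ci=camera_info("wrist");s=observe();R=np.array(s["tool_rot"]);p=np.array(s["position"])
im=cv2.imread("pics/w4full.png");hsv=cv2.cvtColor(im,cv2.COLOR_BGR2HSV)
# outer edge of the ring: walk inward radially from outside over grey top until strong darkening
g=cv2.GaussianBlur(im,(3,3),0).max(2).astype(float);c0=np.array([262.,189.]);pts=[]
for a in np.radians(np.arange(180,361,6)):
    d=np.array([np.cos(a),np.sin(a)]);rr=np.arange(50,28,-.5)
    v=np.array([g[int(round((c0+r*d)[1])),int(round((c0+r*d)[0]))] for r in rr])
    k=np.nonzero(v<70)[0]
    print(int(np.degrees(a)),int(v[0]),rr[k[0]] if len(k) else None,end=" | ")
    if len(k) and v[0]>75: pts.append(c0+rr[k[0]]*d)
W=np.array([onz(ci,*q,.103) for q in pts])[:,:2]
f=least_squares(lambda x:np.hypot(*(W-x[:2]).T)-x[2],[.615,.246,.032],loss="soft_l1",f_scale=.001)
f2=least_squares(lambda x:np.hypot(*(W-x[:2]).T)-.032,[.615,.246],loss="soft_l1",f_scale=.001)
print("\n",f.x,f2.x,np.abs(f2.fun).mean())
print("tool units",(R.T@(np.r_[f2.x,p[2]]-p))/.04)
E
```

```text
180 120 None | 186 120 None | 192 119 None | 198 120 38.0 | 204 120 38.0 | 210 120 37.5 | 216 120 37.5 | 222 121 38.0 | 228 122 38.0 | 234 120 36.5 | 239 121 36.5 | 246 121 36.5 | 252 122 37.0 | 258 122 36.0 | 264 123 35.5 | 270 122 36.0 | 276 122 36.5 | 282 123 36.0 | 288 123 36.0 | 294 122 36.5 | 300 122 36.0 | 306 124 36.0 | 312 124 35.5 | 318 125 35.5 | 324 167 32.5 | 330 173 None | 336 174 None | 342 174 None | 348 173 None | 354 174 None | 360 173 None | 
 [0.61484124 0.24923214 0.02867456] [0.61868505 0.24878343] 0.0006065990120127298
tool units [-4.28949947e-02  1.15285606e-01 -3.87949331e-07]
```

Emit:
{"fn": "drive_tool", "kwargs": {"offset": [[0,0.1,0],[0,0,0.1],[0,0,0.2],[0,0,0.2],[0,0,0.2],[0,0,0.15],[0,0,0.1],[0,0,0],[0,0,0],[0,0,0]], "turn": [[0,0,0],[0,0,0],[0,0,0],[0,0,0],[0,0,0],[0,0,0],[0,0,0],[0,0,0],[0,0,0],[0,0,0]], "hand": [0,0,0,0,0,0,0,0,0,0]}}

```text
time_s: 10.45
position: [0.617, 0.2487, 0.1696]
tool_rot: [[-0.957, 0.291, 0.001], [0.291, 0.957, 0.0], [-0.0, 0.0, -1.0]]
ft_force: [0.2, 0.2, -0.9]
grip_width: 0.0366
gripper_force: 60.2
```

```bash
python3 - <<'E'
from h import *
s=observe();print(s["time_s"],s["position"],s["ft_force"],s["wrist_torque"],s["grip_width"])
i=get_image("wrist");j=get_image("scene")
cv2.imwrite("pics/d.png",np.hstack([cv2.resize(i[120:250,190:340],(450,390),interpolation=cv2.INTER_CUBIC),cv2.resize(j[200:265,255:305],(300,390),interpolation=cv2.INTER_CUBIC)]))
E
```

```text
10.45 [0.61696008 0.24870575 0.16959545] [ 0.19665179  0.19025648 -0.87812356] [ 0.0335865  -0.01345561 -0.00929356] 0.03663459455569616
```

View pics/d.png

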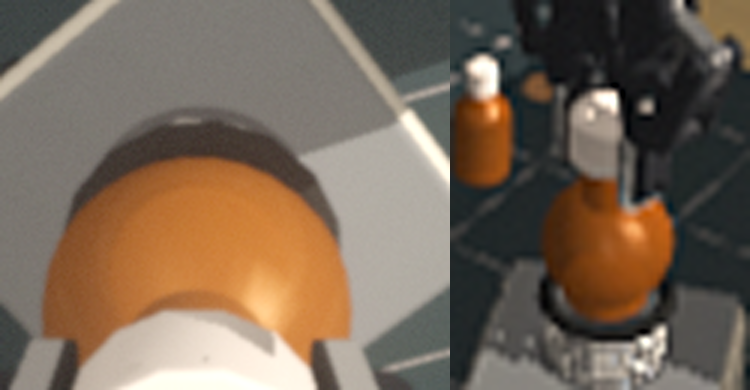

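Foot is inside the ring, no contact yet; ring arc is about 1 mm to the right of the belly. Nudge and lower to contact.

Emit:
{"fn": "drive_tool", "kwargs": {"offset": [[0,0.03,0],[0,0,0.05],[0,0,0.05],[0,0,0.05],[0,0,0.05],[0,0,0.05],[0,0,0.03],[0,0,0.02],[0,0,0],[0,0,0]], "turn": [[0,0,0],[0,0,0],[0,0,0],[0,0,0],[0,0,0],[0,0,0],[0,0,0],[0,0,0],[0,0,0],[0,0,0]], "hand": [0,0,0,0,0,0,0,0,0,0]}}

```text
time_s: 11.8
position: [0.6172, 0.2498, 0.1577]
tool_rot: [[-0.957, 0.291, 0.0], [0.291, 0.957, 0.0], [-0.0, 0.0, -1.0]]
ft_force: [-1.5, -1.2, 3.7]
grip_width: 0.0365
gripper_force: 60.4
```

```bash
python3 - <<'E'
from h import *
s=observe();print(s["time_s"],s["position"],s["ft_force"],s["wrist_torque"],s["grip_width"])
E
```

```text
11.8 [0.61724136 0.24980138 0.15766346] [-1.5054873  -1.21119744  3.70021219] [-0.16556284  0.30219806 -0.04194646] 0.03651167830265269
```

Contact made (~5 N), with a small side force pointing to -x,-y; relieve it and press half-way.

Emit:
{"fn": "drive_tool", "kwargs": {"offset": [[0.02,-0.02,0],[0,0,0],[0,0,0.03],[0,0,0.03],[0,0,0.03],[0,0,0.03],[0,0,0.03],[0,0,0],[0,0,0],[0,0,0]], "turn": [[0,0,0],[0,0,0],[0,0,0],[0,0,0],[0,0,0],[0,0,0],[0,0,0],[0,0,0],[0,0,0],[0,0,0]], "hand": [0,0,0,0,0,0,0,0,0,0]}}

```text
time_s: 13.05
position: [0.6167, 0.2497, 0.152]
tool_rot: [[-0.957, 0.29, 0.002], [0.29, 0.957, 0.001], [-0.002, 0.001, -1.0]]
ft_force: [1.6, 2.9, 6.6]
grip_width: 0.0364
gripper_force: 60.8
```

```bash
python3 - <<'E'
from h import *
s=observe();print(s["time_s"],s["position"],s["ft_force"],s["wrist_torque"],s["grip_width"])
E
```

```text
13.05 [0.61665651 0.2496573  0.15200514] [1.63173493 2.91110153 6.56418501] [ 0.62256604 -0.34925331  0.04009172] 0.03640430647789637
```

Emit:
{"fn": "drive_tool", "kwargs": {"offset": [[-0.01,0.015,0],[0,0,0.03],[0,0,0.03],[0,0,0.03],[0,0,0.03],[0,0,0.02],[0,0,0],[0,0,0],[0,0,0],[0,0,0]], "turn": [[0,0,0],[0,0,0],[0,0,0],[0,0,0],[0,0,0],[0,0,0],[0,0,0],[0,0,0],[0,0,0],[0,0,0]], "hand": [0,0,0,0,0,0,0,0,0,0]}}

```text
time_s: 14.3
position: [0.617, 0.2497, 0.1468]
tool_rot: [[-0.957, 0.291, 0.001], [0.291, 0.957, -0.0], [-0.001, 0.0, -1.0]]
ft_force: [-0.8, 1.4, 10.6]
grip_width: 0.0367
gripper_force: 61.0
```

```bash
python3 - <<'E'
from h import *
s=observe();print(s["time_s"],s["position"],s["ft_force"],s["wrist_torque"],s["grip_width"])
E
```

```text
14.3 [0.61696302 0.24969374 0.1468357 ] [-0.83331162  1.38222298 10.64864464] [0.20093714 0.0750081  0.01982299] 0.03671088616110699
```

Emit:
{"fn": "drive_tool", "kwargs": {"offset": [[0,0,0.02],[0,0,0],[0,0,0.02],[0,0,0],[0,0,0],[0,0,0],[0,0,0],[0,0,0],[0,0,0],[0,0,0]], "turn": [[0,0,0],[0,0,0],[0,0,0],[0,0,0],[0,0,0],[0,0,0],[0,0,0],[0,0,0],[0,0,0],[0,0,0]], "hand": [0,0,0,0,0,0,0,0,0,0]}}

```text
time_s: 15.55
position: [0.6171, 0.2497, 0.1462]
tool_rot: [[-0.957, 0.29, 0.003], [0.29, 0.957, 0.0], [-0.003, 0.001, -1.0]]
ft_force: [-2.5, 0.1, 16.0]
grip_width: 0.0369
gripper_force: 61.7
```

```bash
python3 - <<'E'
from h import *
s=observe();print(s["time_s"],s["position"],s["ft_force"],s["wrist_torque"],s["grip_width"])
E
```

```text
15.55 [0.61712939 0.24970419 0.14624046] [-2.48516533  0.14286668 15.95180414] [0.05000973 0.412469   0.01162591] 0.03686939889669378
```

```bash
python3 - <<'E'
from h import *
print(env.close_job())
E
```

```text
the job is handed in; nothing more can be done
None
```

I handed the job in at about 15.6 s with the flask gripped by its cap, upright in the mixer's ring. The ring is pressed to its stop with about 16 N: the force rose sharply after about 12 mm of travel, though I had no picture left to confirm it. The jar and small bottle were not touched.

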